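# Clamp a clock insert in the bench holder and lock it with the thumb wedge

## Task

Clamp the brass clock insert in the green bench holder: push the sliding jaw bar by its blue tab until the insert is held against the V-shaped stop, then slide the thumb wedge in by its red tab until it jams the bar fast and the insert stays firmly clamped on its own. Push gently, by feel, so that the insert's bezel is not crushed, and leave the other things on the bench where they are.

Things in the scene. Friction and masses are not known exactly. Their poses are not given: they have to be found in the camera images.
- holder: green steel plate, 165 mm (x) by 215 mm (y), 10 mm thick, fixed flat on the bench, turned differently each time; origin on the bench under the bar's middle line, the plate spans x -95 to 70, y -105 to 110 mm about it. +y is the way the jaw bar closes, +x the way the wedge is driven. A steel fence along the -y edge, behind the wedge, is 32 mm high above the bench.
- clock_insert_center (a point): centre of the brass clock insert with white dial, a disc 60 mm across, 20 mm thick, 100 g, loose and face up on the plate with a few mm of play between the sliding jaw and the fixed aluminium V stop (top 32 mm above the bench, at the plate's +y end). The stop is set up to 3 mm nearer or farther each time. A squeeze of more than 35 N crushes the bezel.
- jaw_bar (a joint): travel in m of the steel sliding bar towards holder +y (0 fully back, end 0.040). Starts at 3 to 13 mm; meets the seated insert somewhere from 23 to 31 mm. It slides with 3 N of friction and stays where it is left. Jaw plate in front 46 mm wide.
- bar_tab (a point): centre of the blue upright tab on the jaw bar: 12 mm thick along holder y, 26 mm wide along holder x, top 12 mm above and foot (the top of the bar) 14 mm below this point, which is 41 mm above the bench. Axes as the holder's. Push its -y face towards holder +y, or pinch it.
- bar_roller (a point): centre of the brass roller on the bar's tail, 12 mm across, upright, 14 mm tall, where the wedge's ramp presses the bar. If the bar was not first pushed up to the insert, the wedge's blunt thin end strikes this roller and stops early, with nothing clamped.
- wedge (a joint): travel in m of the brass thumb wedge along holder +x (0 fully out, end 0.073); starts at 0 to 7 mm. Its ramp rises 1 in 5, thin end leading, and pushes the roller towards holder +y. 2 N of friction until it meets the roller, somewhere from 22 to 56 mm; then the push rises by 7 N per mm. 10 to 18 N jams it well and clamps the insert about as hard; under 8 N may be too loose, over 25 N risks the bezel. Self-locking: stays where left.
- wedge_tab (a point): centre of the red upright tab on the wedge: 12 mm thick along holder x, 22 mm wide along holder y, top 13 mm above and foot (the top of the wedge) 15 mm below this point, which is 41 mm above the bench. Axes as the holder's. Push its -x face towards holder +x, or pinch it.
- bezel_ring: loose flat brass ring, 32 mm across, 6 mm thick, lying on the holder's plate; leave it (origin: centre of its underside)
- loupe: black eye loupe, 30 mm across, 28 mm tall, standing on the holder's plate; leave it (origin: centre of its underside)
- spare_insert: second clock insert, steel with a blue dial, 60 mm across, 20 mm thick, lying on the bench beyond the holder; not part of the job, leave it (origin: centre of its underside)
- glass_dish: low round glass dish, 80 mm across, 22 mm high, on the bench beyond the holder; leave it (origin: centre of its underside)
- screwdriver: small screwdriver, 140 mm long, lying on the bench to the left of the holder; leave it
- oil_bottle: green oil bottle with red cap, 32 mm across, 75 mm tall; leave it (origin: centre of its underside)
- yellow_jar: amber jar with yellow lid, 60 mm across, 65 mm tall; leave it (origin: centre of its underside)
Things that resemble listed ones, but are neither listed nor needed, are in the scene too. Leave any orange look-alike of the part that bears clock_insert_center alone.

How it is judged:
At the end, for the whole second after the job is handed in: The wedge has been slid in (more than 15 mm of travel) and, left alone, presses on the bar with more than 6 N, and the bar presses on the flat-lying insert (tilt under 7 degrees) with more than 6 N; wedge, bar and insert are at rest (contact force between wedge and jaw_bar above 6 N and contact force between jaw_bar and clock_insert above 6 N and value of joint wedge above 0.015 m and angle between clock_insert_center's own z axis and vertical below 0.12 rad and velocity of joint each of jaw_bar, wedge below 0.003 m/s and linear speed of clock_insert below 0.01 m/s); the robot touches nothing.
It fails at once if the insert is squeezed by the bar with more than 35 N (bezel crushed) (contact force between jaw_bar and clock_insert above 35 N).
It fails at once if a bystander is moved more than 30 mm (distance of any of bezel_ring, loupe, spare_insert, glass_dish, screwdriver, oil_bottle, yellow_jar from where it was at the start of the episode above 0.03 m).
It also fails if it takes over 38 s, if anything falls off the work surface, if the arm or the gripper's body presses on something with over 40 N, if the wrist force passes 120 N, or if a joint passes its speed limit or range.

## Robot

A 7-joint arm with a two-finger parallel gripper is mounted at the origin on the work surface. World frame = base frame: x ahead of the robot, y to its left, z up, the work surface at z = 0. Lengths are in m, angles in rad, forces in N, time in s.
With the tool pointing down it reaches from about 0.425 to 0.825 m from the base axis. Payload 3.6 kg.
Tool frame: the origin (TCP) lies at the very end of the fingers, on their centre line; the grasp point (between the pads) lies 19 mm behind it; z points along the fingers, y is the line along which they close (so a half turn about z gives the same grasp; the last joint's range is limited). The gripper opens to 85 mm and grips with 20 to 120 N. Pads are 22 mm wide; open, the fingers measure 114 mm over their backs; the gripper's body (76 mm by 85 mm) begins 54 mm behind the grasp point. The pads swing forward as they close: fully open they stand 13 mm farther back than shut.
Start: joints at [-0.026, 0.615, -0.013, 1.423, 0.008, 1.103, -0.04], TCP at [0.65, 0, 0.231] pointing down, gripper open.
Joint ranges: [-3.12, 3.12], [-0.3, 2.06], [-1.34, 1.32], [0.26, 2.42], [-1.36, 4.5], [0.01, 1.98], [-2.84, 2.84]. Speed limits (rad/s): [2.79, 2.79, 3.14, 3.14, 3.14, 3.14, 3.14].

## Interface

Orientations are given as [roll, pitch, yaw] about the fixed x, y, z axes, in that order (R = Rz(yaw) Ry(pitch) Rx(roll)).
In Python, from plant import r gives the robot as it stands.
- The arm moves only by the shell command python3 -m jog 'ROWS' [OPENING]. ROWS is JSON, a list of rows, each a list of 6 numbers: the shift along the tool's x, y, z each as a share of 200 mm, from -1 to 1, then the turn, a rotation vector about the tool's x, y, z each as a share of pi/2 rad, from -1 to 1. A call has 1 to 12 rows; each row is the pose to reach, as a shift and turn from the pose commanded when the call began, along the tool's axes at that moment; what a row does not reach only later rows make up. A row lasts 1/10 s, in which the tool goes at most 50 mm and 8.59 degrees, less where a joint would pass 70% of its speed; a pose out of reach is approached as far as the arm can. A call with a number of a shift or a turn outside -1 to 1 is refused whole. A call with a gripper value outside its range is refused whole. OPENING is the opening, from -1 (shut) to 1 (fully open), so that 0 is half open, set as the call begins (- or left out, the last holds). The fingers move at their own pace and stop on an object; the grip force is fixed at half the most. Time passes only in rows, so rows that repeat a pose let the fingers close. It gives the time, the measured TCP pose, the force, the opening and the grip force at its end, in the units of the state.
- r.state(): the state, without advancing time (a new reading comes with each control period).
- r.get_image(name): name is "scene" or "side" or "wrist"; returns a dict with "color" (400x640x3 uint8, blue, green, red), "intrinsics" (3x3 intrinsics, pixels), "R" (3x3) and "t" (3): a world point X has camera coordinates R X + t. Camera axes: x right, y down, z forward; pixel columns grow to the right and rows downward; lengths in m; the calibration is good to about 2 mm. A picture is of the moment at which its call begins. There is no depth.
- r.sign_off(): hands the job in; it is judged then, once.
The state is a dict: "time_s": time; "joints": joint angles; "dq": joint speeds; "joint_efforts": joint torques, N m; "tool_pos": TCP position; "eef_rot": TCP orientation; "contact_force": force on the tool from outside, world axes, zero at the start; "wrist_torque": the same for the moment, N m; "width": finger opening in m; "gripper_force": force on a finger pad.
Only numpy, scipy, OpenCV 4.12 (cv2) and the standard library are available. Lean on these libraries where they do the work, as an engineer would, in place of code of your own. Each camera call takes 0.05 s, during which the arm holds its last target. There are 200 camera calls.

## Working session

There is one attempt and no reset: what is moved stays moved. The work goes in short steps, Python scripts to look and compute and a shell command to move; the robot and the scene stay as the last step left them, time stands still between calls to the robot, and variables do not carry over. Pictures are saved under pics/ and viewed, at most 10 in all, crops included, and the job is handed in when it is done.

```bash
mkdir -p pics
python3 - <<'E'
from plant import r
import cv2
for n in("scene","side","wrist"):
    d=r.get_image(n);cv2.imwrite(f"pics/{n}0.png",d["color"]);print(n,d["intrinsics"].tolist(),d["R"].round(3).tolist(),d["t"].round(3).tolist())
s=r.state();print(s["time_s"],s["tool_pos"],s["eef_rot"],s["width"])
E
```

```text
scene [[430.89865256454743, 0.0, 320.81238980721605], [0.0, 430.89865256454743, 203.483448742569], [0.0, 0.0, 1.0]] [[0.309, 0.951, 0.017], [0.74, -0.229, -0.633], [-0.598, 0.208, -0.774]] [-0.155, -0.397, 1.594]
side [[520.3213919268006, 0.0, 324.08997966929616], [0.0, 520.3213919268006, 208.56534446976357], [0.0, 0.0, 1.0]] [[-0.79, -0.612, -0.022], [-0.341, 0.47, -0.814], [0.509, -0.636, -0.58]] [0.458, 0.273, 1.178]
wrist [[341.6501383032775, 0.0, 321.62562321156895], [0.0, 341.6501383032775, 201.30282094096825], [0.0, 0.0, 1.0]] [[1.0, 0.0, -0.003], [0.001, -0.966, 0.259], [-0.003, -0.259, -0.966]] [-0.649, -0.034, 0.379]
0.15 [6.49418525e-01 2.60227810e-05 2.30387047e-01] [-3.13960038e+00  5.68786679e-07  1.57084991e+00] 0.08553966957661337
```

View pics/scene0.png

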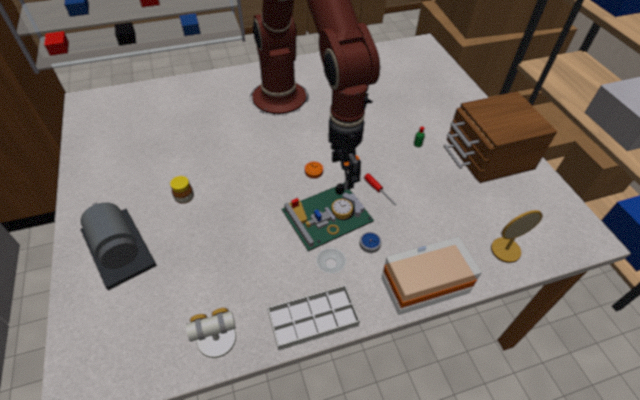

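View pics/wrist0.png

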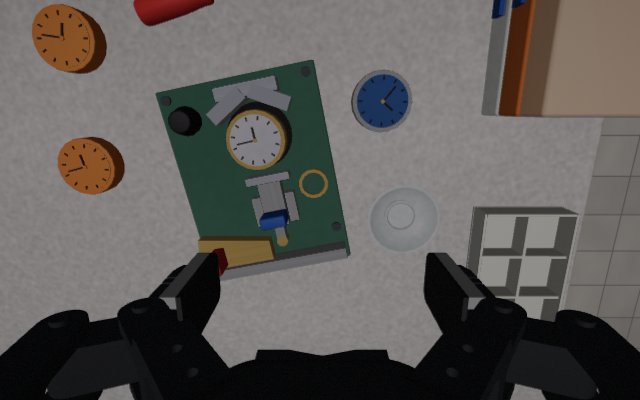

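View pics/side0.png

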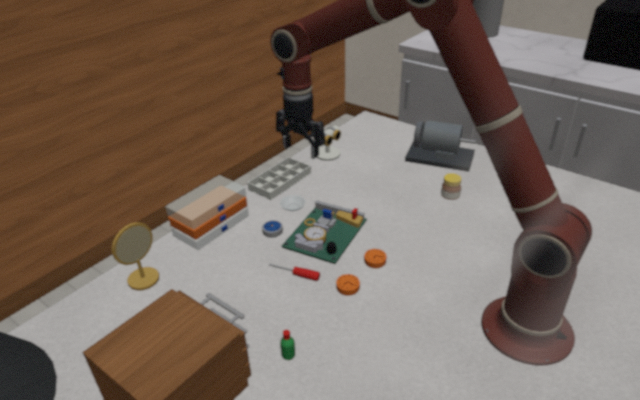

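The wrist view shows the holder turned about 12° from the world axes. The blue tab is near (272,220), the red tab near (220,260), beside the left finger, and the insert near (256,138). The two orange discs on the left are look-alikes. Next I'll measure the poses.

```bash
cat > h.py <<'E'
import numpy as np,cv2
def ray(d,uv,z):
    K,R,t=[np.array(d[k]) for k in("intrinsics","R","t")]
    c=-R.T@t; v=R.T@np.linalg.solve(K,[uv[0],uv[1],1.]); return (c+v*(z-c[2])/v[2])
def quad(img,lo,hi,box):
    h=cv2.cvtColor(img,cv2.COLOR_BGR2HSV); m=cv2.inRange(h,lo,hi); k=np.zeros_like(m); x0,y0,x1,y1=box; k[y0:y1,x0:x1]=255; m&=k
    c=max(cv2.findContours(m,0,cv2.CHAIN_APPROX_NONE)[0],key=cv2.contourArea); return c,m
E
python3 - <<'E'
from h import *
from plant import r
d=r.get_image("wrist");im=d["color"]
c,_=quad(im,(60,60,20),(90,255,255),(140,50,360,290))
a=cv2.approxPolyDP(cv2.convexHull(c),6,True)[:,0]
for p in a: print("plate",p,ray(d,p,.010)[:2].round(4))
tl,tr,br=[ray(d,p,.010)[:2] for p in((157,94),(313,61),(350,255))]
print(np.degrees(np.arctan2(*(tr-tl)[::-1])),np.linalg.norm(tr-tl))
c,m=quad(im,(105,120,30),(125,255,255),(240,190,310,250)); print("blue",cv2.boundingRect(c),cv2.contourArea(c),cv2.minAreaRect(c))
c,m=quad(im,(0,120,30),(8,255,255),(195,230,250,290)); print("red",cv2.boundingRect(c),cv2.contourArea(c))
cv2.imwrite("pics/crop.png",cv2.resize(im[150:300,140:360],None,fx=3.6,fy=3.6,interpolation=cv2.INTER_CUBIC))
E
```

```text
plate [312  60] [0.6397 0.1128]
plate [349 254] [ 0.6806 -0.0945]
plate [275 252] [ 0.5958 -0.0921]
plate [200 236] [ 0.5116 -0.0727]
plate [156  93] [0.4812 0.0817]
11.127617284154383 0.1616326192374497
blue (259, 209, 29, 21) 406.5 ((273.4399719238281, 219.42002868652344), (16.725791931152344, 28.97944450378418), 79.69515228271484)
red (213, 248, 15, 28) 161.5
```

View pics/crop.png

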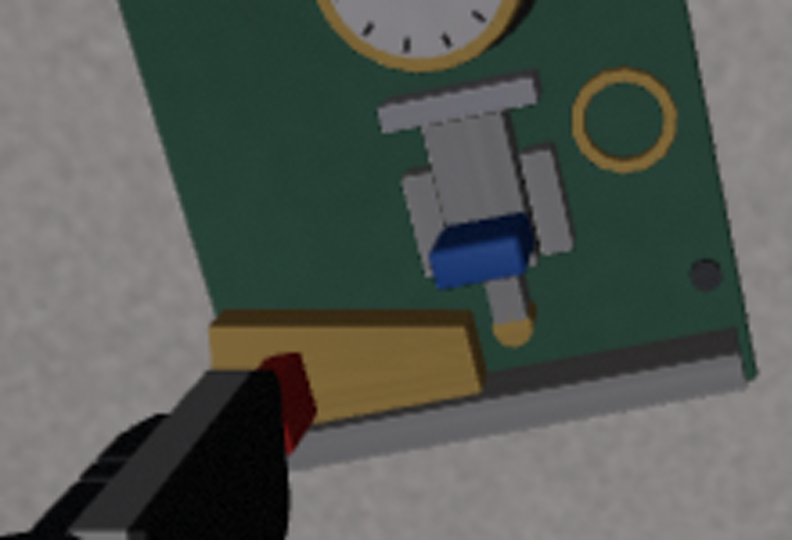

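The crop shows the blue tab's lit top face centred at crop (481,264), the roller at (512,330) and the thin end of the wedge near (480,350). The finger hides the top of the red tab. I'll work out the move for the bar.

Run:
```python
from h import *
from plant import r
d=r.get_image("wrist")
f=lambda x,y,z: ray(d,(140+x/3.6,150+y/3.6),z)[:2]
A=np.radians(11.2);ex=np.array([np.cos(A),np.sin(A)]);ey=np.array([-ex[1],ex[0]])
b=np.mean([f(x,y,.053) for x,y in((430,258),(522,238),(530,275),(440,288))],0)
ro=f(512,330,.024); rc=f(316,408,.026)
O=ray(d,(312.5,60.5),.010)[:2]-.070*ex-.110*ey
for n,p in(("blue",b),("roller",ro),("redfoot+x-y?",rc),("O",O)): print(n,p.round(4),"holder",((p-O)@ex).round(4),((p-O)@ey).round(4))
g=b-ey*.030
print("pre-push point",g, "shift mm tool x,y:", (g[1]-0)*1e3,(g[0]-.65)*1e3)
```

```text
blue [ 0.602  -0.0433] holder 0.0021 -0.0352
roller [ 0.6064 -0.0739] holder 0.0005 -0.0662
redfoot+x-y? [ 0.5457 -0.0988] holder -0.0639 -0.0788
O [ 0.5931 -0.0091] holder 0.0 0.0
pre-push point [ 0.60783442 -0.07268413] shift mm tool x,y: -72.68413277814265 -42.16557728047376
```

```bash
python3 -m jog '[[-0.18,-0.1,0.2,0,0,-0.06],[-0.365,-0.21,0.4,0,0,-0.124],[-0.365,-0.21,0.5,0,0,-0.124],[-0.365,-0.21,0.5,0,0,-0.124],[-0.365,-0.21,0.5,0,0,-0.124],[-0.365,-0.21,0.5,0,0,-0.124]]' -1
python3 - <<'E'
from plant import r
import cv2
d=r.get_image("wrist");cv2.imwrite("pics/w1.png",d["color"])
E
```

```text
time_s: 0.85
tool_pos: [0.6104, -0.0709, 0.1334]
eef_rot: [3.137, -0.0, 1.768]
contact_force: [-0.3, -0.6, -0.4]
width: 0.0006
gripper_force: 0.0
```

View pics/w1.png

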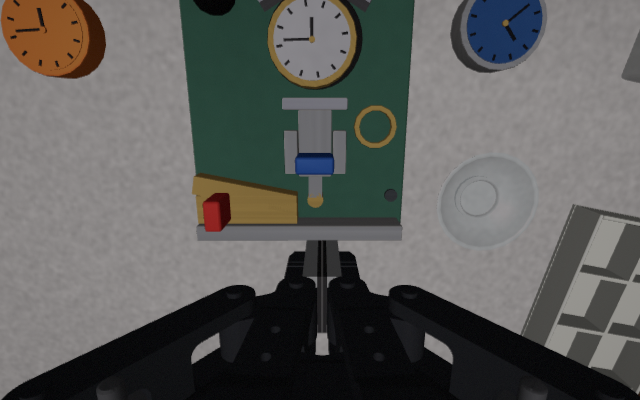

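The picture shows the tool aligned with the holder. The blue tab is at (314,164), the red tab at (217,212), the roller at (315,201) and the fingertips at (322,240).

Run:
```python
from h import *
from plant import r
from scipy.spatial.transform import Rotation as Ro
d=r.get_image("wrist");im=d["color"];s=r.state()
R=Ro.from_euler("xyz",s["eef_rot"]).as_matrix();T=np.array(s["tool_pos"])
print(T.round(4))
h=cv2.cvtColor(im,cv2.COLOR_BGR2HSV)
for n,lo,hi,box,z in(("blue",(105,120,90),(125,255,255),(285,140,345,185),.053),("red",(0,120,130),(8,255,255),(190,180,245,240),.054)):
    c,m=quad(im,lo,hi,box);p=cv2.minAreaRect(c);print(n,p)
    q=[R.T@(ray(d,u,z)-T)*1e3 for u in cv2.boxPoints(p)]
    print(np.round(q,1)[:,:2].tolist(), np.mean(q,0).round(1))
print(h[212,200:236,2].tolist(), h[150:180,314,2].tolist())
```

```text
[ 0.61   -0.0712  0.1333]
blue ((313.5, 165.5), (15.0, 37.0), 90.0)
[[35.0, -16.6], [35.0, 7.5], [25.1, 7.6], [25.1, -16.8]] [30.  -4.6 80.3]
red ((210.73233032226562, 216.52056884765625), (27.99422264099121, 14.41894245147705), 85.60128784179688)
[[4.8, -79.3], [5.6, -69.6], [-14.3, -69.7], [-15.1, -79.7]] [ -4.8 -74.6  79. ]
[127, 128, 127, 124, 134, 144, 145, 145, 145, 144, 145, 145, 144, 145, 144, 145, 144, 141, 125, 109, 77, 54, 50, 50, 51, 49, 50, 50, 49, 50, 83, 122, 126, 125, 125, 125] [106, 106, 99, 46, 48, 48, 54, 79, 104, 116, 125, 124, 124, 124, 123, 122, 123, 121, 120, 119, 119, 118, 113, 98, 89, 104, 97, 107, 107, 107]
```

```bash
python3 -m jog '[[0,-0.02,0.2,0,0,0],[0,-0.02,0.4,0,0,0],[0,-0.02,0.48,0,0,0],[0,-0.02,0.48,0,0,0],[0.03,-0.02,0.48,0,0,0],[0.04,-0.02,0.48,0,0,0],[0.04,-0.02,0.48,0,0,0],[0.04,-0.02,0.48,0,0,0]]'
```

```text
time_s: 1.75
tool_pos: [0.6033, -0.0657, 0.0366]
eef_rot: [3.139, 0.001, 1.766]
contact_force: [-0.4, 0.6, -0.9]
width: 0.0002
gripper_force: 0.0
```

```bash
python3 -m jog '[[0.01,0,0,0,0,0],[0.02,0,0,0,0,0],[0.03,0,0,0,0,0],[0.04,0,0,0,0,0],[0.045,0,0,0,0,0],[0.05,0,0,0,0,0]]'; python3 -m jog '[[0.005,0,0,0,0,0],[0.01,0,0,0,0,0],[0.015,0,0,0,0,0]]'
```

```text
time_s: 2.35
tool_pos: [0.6008, -0.0574, 0.0354]
eef_rot: [3.141, 0.002, 1.765]
contact_force: [-0.1, -3.3, 0.1]
width: -0.0001
gripper_force: 1.6
time_s: 2.65
tool_pos: [0.6, -0.0533, 0.0354]
eef_rot: [-3.142, 0.0, 1.765]
contact_force: [1.0, -2.7, 0.5]
width: 0.0006
gripper_force: 1.6
```

```bash
python3 -m jog '[[0.005,0,0,0,0,0],[0.01,0,0,0,0,0],[0.015,0,0,0,0,0]]' | sed -n '2p;4p'; python3 -m jog '[[0.005,0,0,0,0,0],[0.01,0,0,0,0,0]]'| sed -n '2p;4p'
python3 - <<'E'
from plant import r
import cv2
d=r.get_image("wrist");cv2.imwrite("pics/w2.png",d["color"])
E
```

```text
tool_pos: [0.5994, -0.0504, 0.0354]
contact_force: [0.3, -3.0, 1.7]
tool_pos: [0.599, -0.0482, 0.0353]
contact_force: [0.3, -4.4, 0.6]
```

View pics/w2.png

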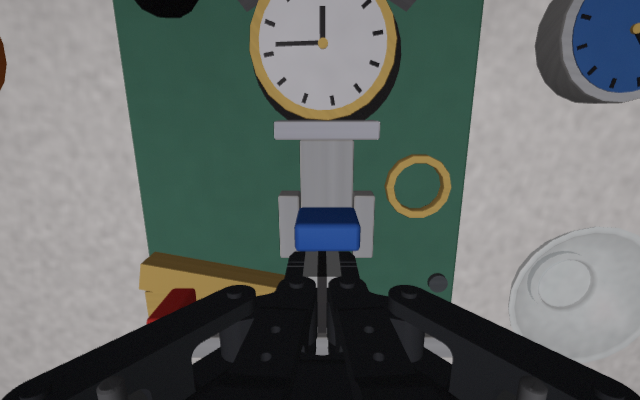

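The jaw plate (row 122) is now just at the insert's lower rim (row 120). I'll continue in small steps.

```bash
python3 -m jog '[[0.003,0,0,0,0,0],[0.006,0,0,0,0,0]]' | sed -n '2p;4p'; python3 -m jog '[[0.003,0,0,0,0,0],[0.006,0,0,0,0,0]]'| sed -n '2p;4p'
```

```text
tool_pos: [0.5988, -0.0471, 0.0354]
contact_force: [0.1, -3.6, 1.5]
tool_pos: [0.5987, -0.0469, 0.0354]
contact_force: [1.0, -7.1, 0.3]
```

```bash
python3 -m jog '[[0.003,0,0,0,0,0],[0.005,0,0,0,0,0]]' | sed -n '2p;4p'
```

```text
tool_pos: [0.5987, -0.0469, 0.0354]
contact_force: [1.2, -6.0, 0.8]
```

```bash
python3 -m jog '[[0.003,0,0,0,0,0],[0.005,0,0,0,0,0]]' | sed -n '2p;4p'
```

```text
tool_pos: [0.5987, -0.0468, 0.0354]
contact_force: [2.1, -7.6, 0.2]
```

```bash
python3 -m jog '[[0.003,0,0,0,0,0],[0.005,0,0,0,0,0],[0.005,0,0,0,0,0]]' | sed -n '2p;4p'
```

```text
tool_pos: [0.5987, -0.0468, 0.0354]
contact_force: [2.1, -8.9, 0.4]
```

```bash
python3 -m jog '[[-0.07,0,0,0,0,0],[-0.1,0,-0.2,0,0,0],[-0.165,-0.2,-0.22,0,0,0],[-0.165,-0.4,-0.22,0,0,0],[-0.165,-0.49,-0.22,0,0,0],[-0.165,-0.49,-0.22,0,0,0],[-0.165,-0.49,-0.22,0,0,0],[-0.165,-0.49,-0.1,0,0,0],[-0.165,-0.49,-0.01,0,0,0],[-0.165,-0.49,-0.01,0,0,0],[-0.165,-0.49,-0.01,0,0,0]]'
python3 - <<'E'
from plant import r
import cv2
d=r.get_image("wrist");cv2.imwrite("pics/w3.png",d["color"])
E
```

```text
time_s: 5.4
tool_pos: [0.5094, -0.0933, 0.0371]
eef_rot: [3.141, -0.001, 1.767]
contact_force: [0.9, 0.1, -0.4]
width: -0.0002
gripper_force: 0.0
```

View pics/w3.png

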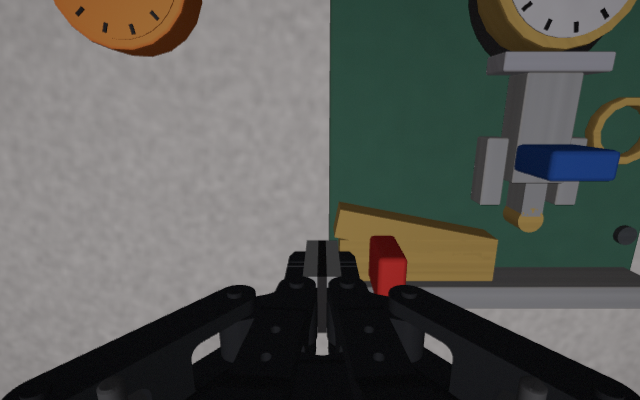

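The finger (322,257) stands beside the red tab (388,265) and is clear of it. I'll advance with 3 mm of sideways correction.

```bash
python3 -m jog '[[-0.015,0.02,0,0,0,0],[-0.015,0.04,0,0,0,0],[-0.015,0.05,0,0,0,0],[-0.015,0.06,0,0,0,0],[-0.015,0.07,0,0,0,0],[-0.015,0.08,0,0,0,0],[-0.015,0.09,0,0,0,0],[-0.015,0.1,0,0,0,0]]' | sed -n '2p;4p'; python3 -m jog '[[0,0.01,0,0,0,0],[0,0.02,0,0,0,0],[0,0.03,0,0,0,0]]' | sed -n '2p;4p'
```

```text
tool_pos: [0.5284, -0.0935, 0.0373]
contact_force: [-1.7, -1.7, 2.2]
tool_pos: [0.5344, -0.0923, 0.0373]
contact_force: [-2.4, -1.6, 1.2]
```

```bash
for i in 1; do python3 -m jog '[[0,0.01,0,0,0,0],[0,0.02,0,0,0,0],[0,0.03,0,0,0,0]]' | sed -n '2p;4p'; done;  python3 -m jog '[[0,0.01,0,0,0,0],[0,0.02,0,0,0,0],[0,0.03,0,0,0,0]]' | sed -n '2p;4p'
python3 - <<'E'
from plant import r
import cv2
d=r.get_image("wrist");cv2.imwrite("pics/w4.png",d["color"])
E
```

```text
tool_pos: [0.5404, -0.0911, 0.0373]
contact_force: [-1.9, -1.2, 1.7]
tool_pos: [0.5462, -0.0899, 0.0373]
contact_force: [-1.4, -0.8, 2.0]
```

View pics/w4.png

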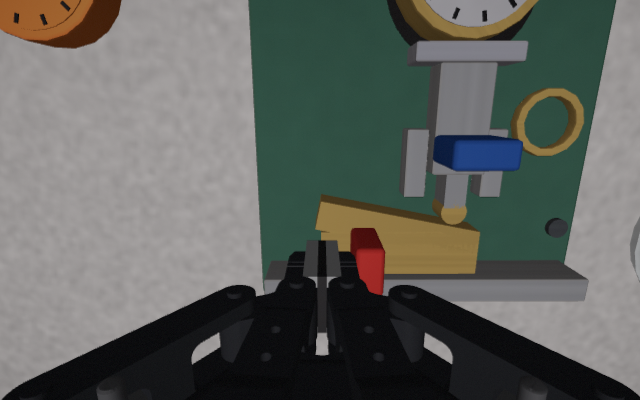

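The wedge's thin end (478,230) has passed under the roller (453,212), and the ramp is nearly touching it. Smaller steps from here.

```bash
python3 -m jog '[[0,0.007,0,0,0,0],[0,0.014,0,0,0,0],[0,0.014,0,0,0,0]]' | sed -n '2p;4p';  python3 -m jog '[[0,0.007,0,0,0,0],[0,0.014,0,0,0,0],[0,0.014,0,0,0,0]]' | sed -n '2p;4p'
```

```text
tool_pos: [0.5491, -0.0892, 0.0373]
contact_force: [-1.9, -1.4, 0.2]
tool_pos: [0.5515, -0.0888, 0.0373]
contact_force: [-1.7, -0.7, 1.3]
```

```bash
python3 -m jog '[[0,0.007,0,0,0,0],[0,0.01,0,0,0,0],[0,0.01,0,0,0,0]]' | sed -n '2p;4p'
```

```text
tool_pos: [0.552, -0.0887, 0.0372]
contact_force: [-5.4, -1.3, 4.1]
```

```bash
python3 -m jog '[[0,0.005,0,0,0,0],[0,0.01,0,0,0,0],[0,0.01,0,0,0,0]]' | sed -n '2p;4p'
```

```text
tool_pos: [0.5526, -0.0886, 0.0372]
contact_force: [-7.1, -1.5, 5.9]
```

```bash
python3 -m jog '[[0,0.005,0,0,0,0],[0,0.01,0,0,0,0],[0,0.01,0,0,0,0]]' | sed -n '2p;4p'
```

```text
tool_pos: [0.5532, -0.0885, 0.0371]
contact_force: [-8.7, -2.1, 8.3]
```

```bash
python3 -m jog '[[0,0.005,0,0,0,0],[0,0.01,0,0,0,0],[0,0.01,0,0,0,0]]' | sed -n '2p;4p'
```

```text
tool_pos: [0.5536, -0.0884, 0.0371]
contact_force: [-10.9, -3.0, 10.3]
```

```bash
python3 -m jog '[[0,0.005,0,0,0,0],[0,0.01,0,0,0,0],[0,0.01,0,0,0,0]]' | sed -n '2p;4p'
```

```text
tool_pos: [0.5541, -0.0883, 0.037]
contact_force: [-14.2, -2.6, 12.1]
```

```bash
python3 -m jog '[[0,0.005,0,0,0,0],[0,0.01,0,0,0,0],[0,0.01,0,0,0,0]]' | sed -n '2p;4p'
```

```text
tool_pos: [0.5546, -0.0883, 0.037]
contact_force: [-16.5, -3.2, 13.7]
```

About 16.8 N along the wedge, which is within the 10 to 18 N range. Now I'll back off, lift clear and check.

```bash
python3 -m jog '[[0,-0.03,0,0,0,0],[0,-0.08,0,0,0,0],[0,-0.12,0,0,0,0],[0,-0.12,-0.2,0,0,0],[0,-0.12,-0.4,0,0,0],[0.1,0.1,-0.5,0,0,0],[0.1,0.1,-0.5,0,0,0],[0.1,0.1,-0.5,0,0,0],[0.1,0.1,-0.5,0,0,0]]'
python3 - <<'E'
from plant import r
import cv2
d=r.get_image("wrist");cv2.imwrite("pics/w5.png",d["color"])
E
```

```text
time_s: 10.5
tool_pos: [0.5784, -0.0631, 0.1366]
eef_rot: [-3.14, -0.0, 1.766]
contact_force: [-0.6, -0.2, 0.8]
width: 0.0002
gripper_force: 0.0
```

View pics/w5.png

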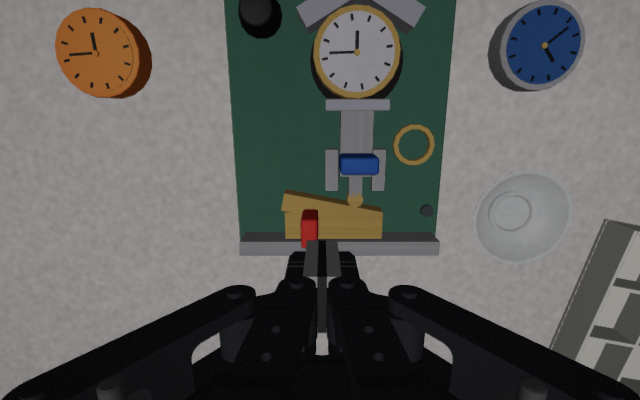

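The insert (356,52) is seated in the V with the jaw against it. The wedge ramp bears on the roller (355,200), nothing else has moved, and the tool is clear. Handing in.

```bash
python3 -c "
from plant import r
print(r.sign_off())"
```

```text
the job is handed in; nothing more can be done
None
```

The insert is seated against the V stop, with the wedge jammed in at about 17 N of measured push. The last picture shows the other things still in place; I handed the job in at about 10.5 s, and no verdict came back.

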